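Spice jars into the caddy by height

ROBOT

A 6-joint arm with a two-finger parallel gripper is mounted at the origin on a cart in front of the work surface, level with it; the furniture and walls round the work are solid. World frame = base frame: x ahead of the robot, y to its left, z up, the work surface at z = 0. Lengths are in m, angles in rad, forces in N, time in s.
With the tool pointing down it reaches from about 0.35 to 0.85 m from the base axis. Payload 8.1 kg.
Tool frame: the origin (TCP) lies between the finger pads, 19 mm behind the fingertips; this is the grasp point; z points along the fingers, y is the line along which they close (so a half turn about z gives the same grasp; the last joint's range is limited). The gripper opens to 93 mm and grips with 3 to 60 N. Pads are 15 mm wide; open, the fingers measure 128 mm over their backs; the gripper's body (75 mm by 188 mm) begins 65 mm behind the grasp point.
Start: joints at [-1.201, 0.13, 1.488, -0, 1.523, -0.085], TCP at [0.264, -0.539, 0.237] pointing down, gripper open.
Joint ranges: [-2.96, 2.96], [-0.89, 2.26], [0.02, 2.5], [-1.34, 4.48], [0, 2.73], [-2.66, 2.66]. Speed limits (rad/s): [2.39, 2.39, 2.79, 3.14, 3.14, 3.14].

INTERFACE

Orientations are given as a rotation vector (axis times angle).
In Python, from plant import monitor, eyes, ticket gives the robot as it stands.
- The arm moves only by the tool arm_command, never from a script. Its argument "deltas" is a list that holds one entry, the list of rows, each a list of 6 numbers: the shift along the world's x, y, z in cm, then the turn, a rotation vector about the world's x, y, z in degrees. In form: [[[tx, ty, tz, rx, ry, rz], ...]]. A call has 1 to 12 rows; each row shifts and turns the commanded pose from where the row before left it; what a row does not reach is not made up. A row lasts 1/12 s, in which the tool goes at most 41.7 mm and 7.16 degrees, less where a joint would pass 70% of its speed; a pose out of reach is approached as far as the arm can. A call is refused whole if a number of a shift passes 4.17 or a number of a turn 7.16, either way. A call with a gripper value outside its range is refused whole. "gripper" is the opening, from -1 (shut) to 1 (fully open), set as the call begins (left out, the last holds). The fingers move at their own pace and stop on an object; "squeeze" is the grip in N (left out, the last holds). Time passes only in rows, so rows that do not move let the fingers close. It gives the time, the measured TCP pose, the force, the opening and the grip force at its end, in the units of the state.
- monitor.read_state(): the state, without advancing time (a new reading comes with each control period).
- eyes.read_camera(name): name is "scene" or "top" or "wrist"; returns the picture (480x640x3 uint8, blue, green, red); there is no depth.
- eyes.camera_model(name): a dict with "fx", "fy", "cx", "cy" (pixels), "rvec" (rotation vector, rad) and "tvec" (3), from world to camera coordinates, as OpenCV has them. Camera axes: x right, y down, z forward; pixel columns grow to the right and rows downward; lengths in m; the calibration is good to about 2 mm. A picture is of the moment at which its call begins: read the wrist's pose just before it. camera_model takes no time and is no camera call; for the wrist camera it gives the pose at the moment of the call.
- ticket.close_job(): hands the job in; it is judged then, once.
The state is a dict: "t": time; "q": joint angles; "dq": joint speeds; "joint_torque": joint torques, N m; "tool_pos": TCP position; "orientation": TCP orientation; "force": force on the tool from outside, world axes, zero at the start; "wrist_torque": the same for the moment, N m; "opening": finger opening in m; "gripper_force": force on a finger pad.
Only numpy, scipy, OpenCV 4.12 (cv2) and the standard library are available. Lean on these libraries where they do the work, as an engineer would, in place of code of your own. Each camera call takes 0.05 s, during which the arm holds its last target. There are 200 camera calls.

TASK

Put the four spice jars from the chopping board away in the wooden spice caddy, one standing upright in each compartment, in order of height: the tallest next to the caddy's upright handle, the shortest at the other end. Leave the salt shaker and the egg cup where they stand, and knock nothing over.

Things in the scene. Friction and masses are not known exactly. Their poses are not given: they have to be found in the camera images.
- caddy: Fixed wooden tray, 95 (x) by 305 mm (y), any yaw; origin at the centre of its underside, z = 0. Four open compartments in a row, centres at x = 0, y = -112.5, -37.5, 37.5, 112.5 mm; each 85 (x) by 70 (y) mm inside, floor 10 mm up; walls and ribs 5 mm thick, 26 mm high. Only at the +y end stands an upright end board with a carrying handle, 95 wide, 10 thick, 105 mm high, inner face at y = 152.5 mm.
- board: Fixed oak chopping board, 240 (its x) by 360 (its y) mm, 19 mm thick; origin at the centre of its underside. The jars, the salt shaker and the egg cup stand on it in two rows of three along its y: rows about 120 mm apart (along its x), neighbours in a row about 110 mm apart, each up to 8 mm off.
- jar_smallest: Glass spice jar with screw cap, the smallest, green contents and a light wooden cap: 84 mm high, 42 mm over the glass, which reaches 66 mm high, and the cap, 2 to 4 mm narrower, above it; 0.13 kg. Origin at the centre of its underside, z up along the jar. Can be gripped from above across glass and cap with the TCP 28 mm below its top. Belongs in the compartment farthest from the handle.
- jar_small: Glass spice jar with screw cap, the second smallest, orange contents and a black cap: 98 mm high, 46 mm over the glass, which reaches 77 mm high, and the cap, 2 to 4 mm narrower, above it; 0.13 kg. Origin at the centre of its underside, z up along the jar. Can be gripped from above across glass and cap with the TCP 28 mm below its top. Belongs in the compartment second from the far end.
- jar_large: Glass spice jar with screw cap, the second largest, yellow contents and a black cap: 108 mm high, 49 mm over the glass, which reaches 85 mm high, and the cap, 2 to 4 mm narrower, above it; 0.13 kg. Origin at the centre of its underside, z up along the jar. Can be gripped from above across glass and cap with the TCP 28 mm below its top. Belongs in the compartment second from the handle.
- jar_largest: Glass spice jar with screw cap, the largest, dull yellow-green contents and a light wooden cap: 122 mm high, 54 mm over the glass, which reaches 96 mm high, and the cap, 2 to 4 mm narrower, above it; 0.13 kg. Origin at the centre of its underside, z up along the jar. Can be gripped from above across glass and cap with the TCP 28 mm below its top. Belongs in the compartment next to the handle.
- salt_shaker: Salt shaker, clear glass with a domed pale grey perforated top, 44 mm across and 90 mm high; origin at the centre of its underside. Not a spice jar: it stays where it stands on the board.
- egg_cup: White ceramic egg cup, 49 mm across and 64 mm high; origin at the centre of its underside. It stays where it stands on the board.

How it is judged:
At the end, for the whole second after the job is handed in: Jars in order of height, tallest by the handle, each upright (0.1 rad), at rest on its compartment's floor (within 4 mm in height), within 18 mm along and 25 mm across the row of its centre; salt shaker and egg cup upright, within 25 mm of where they stood (y of jar_smallest in the frame of caddy between -0.1305 and -0.0945 m and x of jar_smallest in the frame of caddy between -0.025 and 0.025 m and z of jar_smallest in the frame of caddy between 0.006 and 0.014 m and angle between each of jar_smallest, jar_small, jar_large, jar_largest, salt_shaker, egg_cup's own z axis and vertical below 0.1 rad and linear speed of each of jar_smallest, jar_small, jar_large, jar_largest below 0.02 m/s and y of jar_small in the frame of caddy between -0.0555 and -0.0195 m and x of jar_small in the frame of caddy between -0.025 and 0.025 m and z of jar_small in the frame of caddy between 0.006 and 0.014 m and y of jar_large in the frame of caddy between 0.0195 and 0.0555 m and x of jar_large in the frame of caddy between -0.025 and 0.025 m and z of jar_large in the frame of caddy between 0.006 and 0.014 m and y of jar_largest in the frame of caddy between 0.0945 and 0.1305 m and x of jar_largest in the frame of caddy between -0.025 and 0.025 m and z of jar_largest in the frame of caddy between 0.006 and 0.014 m and distance of each of salt_shaker, egg_cup from where it was at the start of the episode below 0.025 m); the robot touches nothing.
It fails at once if a spice jar is knocked over or tipped far (over 45 degrees) (angle between any of jar_smallest, jar_small, jar_large, jar_largest's own z axis and vertical above 0.8 rad).
It fails at once if the salt shaker or the egg cup is shifted by more than 25 mm, lifted or knocked over (distance of any of salt_shaker, egg_cup from where it was at the start of the episode above 0.025 m or angle between any of salt_shaker, egg_cup's own z axis and vertical above 0.5 rad).
It also fails if it takes over 104 s, if anything falls off the work surface, if the arm or the gripper's body presses on something with over 40 N, if the wrist force passes 120 N, or if a joint passes its speed limit or range.

## Working session

There is one attempt and no reset: what is moved stays moved. The work goes in short steps, Python scripts to look and compute and a tool call to move; the robot and the scene stay as the last step left them, time stands still between calls to the robot, and variables do not carry over. Pictures are saved under pics/ and viewed, at most 14 in all, crops included, and the job is handed in when it is done.

Besides the shell and the picture viewer there is one more tool, called after "Emit:" as name(argument=value, ...), one argument or row to a line, values as JSON. arm_command: Moves the arm, as the interface text tells. Its arguments: {"type":"object","properties":{"deltas":{"type":"array"},"gripper":{"type":"number"},"squeeze":{"type":"number"}},"required":["deltas"]}

```bash
ls; mkdir -p pics; python3 - <<'E'
from plant import monitor, eyes
import cv2
s=monitor.read_state(); print(s)
for n in("scene","top"):
    cv2.imwrite(f"pics/{n}0.png",eyes.read_camera(n)); print(n,eyes.camera_model(n))
E
```

```text
pics
{'t': 0.0, 'q': array([-1.20137922e+00,  1.31155128e-01,  1.48924709e+00,  2.80062338e-05,
        1.52298415e+00, -8.54192326e-02]), 'dq': array([ 1.82029637e-03,  5.26596649e-04, -1.24943339e-03,  5.84092475e-04,
       -4.71549353e-04,  7.52263526e-05]), 'joint_torque': array([ 7.06952087e-04, -5.59831953e+01, -4.91772723e+01,  7.69860414e-02,
        3.54325015e-02, -1.78552218e-04]), 'tool_pos': array([ 0.26342072, -0.5385071 ,  0.23640869]), 'orientation': array([-3.05896880e+00, -7.07909338e-01,  3.55048575e-04]), 'force': array([0.66019953, 0.21936857, 0.63698966]), 'wrist_torque': array([ 0.05631764, -0.00389147, -0.01277715]), 'gripper_force': 0.0, 'opening': 0.09313985526297743}
scene {'fx': 530.5973484709863, 'fy': 530.5973484709863, 'cx': 319.64552547994873, 'cy': 242.01058052128056, 'rvec': array([ 1.16230091, -1.96119788,  1.20034516]), 'tvec': array([0.19589661, 0.26329667, 0.80120587])}
top {'fx': 522.5822950766698, 'fy': 522.5822950766698, 'cx': 324.8435301322965, 'cy': 239.94232327912246, 'rvec': array([ 2.22129262, -2.18300709,  0.0618125 ]), 'tvec': array([-0.05585889,  0.51874068,  1.11254227])}
```

View pics/top0.png

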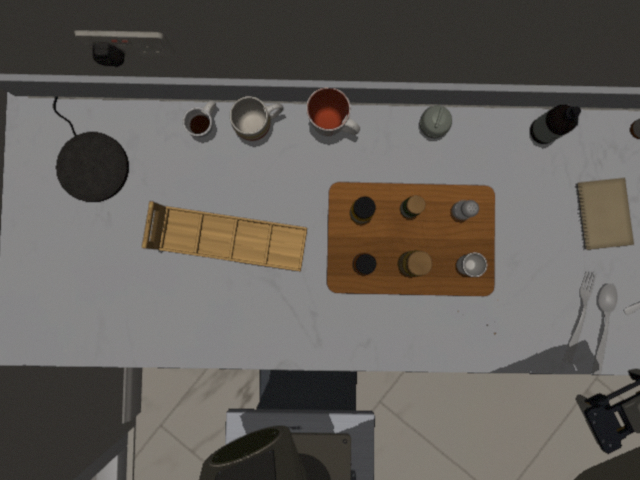

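View pics/scene0.png

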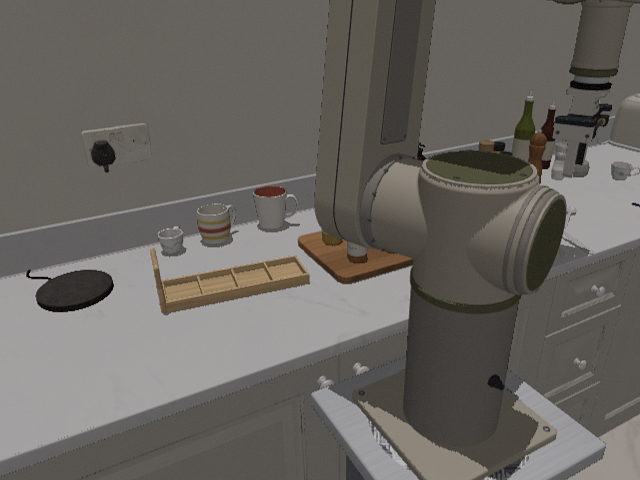

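The top view shows the caddy (handle at about (153,227), far end at about (302,252)). Black caps are at (364,209) and (365,264), wooden caps at (414,206) and (418,264), the salt at (467,210) and the egg cup at (472,265). In the scene view the arm hides most of the board.

```bash
cat > h.py <<'E'
from plant import monitor, eyes
import numpy as np, cv2
def ray(m,u,v):
    R=cv2.Rodrigues(m['rvec'])[0]; d=R.T@np.array([(u-m['cx'])/m['fx'],(v-m['cy'])/m['fy'],1]); return -R.T@m['tvec'],d
def atz(m,u,v,z):
    c,d=ray(m,u,v); return c+d*(z-c[2])/d[2]
def proj(m,P):
    K=np.array([[m['fx'],0,m['cx']],[0,m['fy'],m['cy']],[0,0,1]])
    return cv2.projectPoints(np.array(P,float).reshape(-1,3),m['rvec'],m['tvec'],K,None)[0].reshape(-1,2)
def tri(obs): # [(m,u,v),..] -> point, rms miss
    A=np.zeros((3,3));b=np.zeros(3);L=[ray(*o) for o in obs]
    for c,d in L:
        d=d/np.linalg.norm(d);M=np.eye(3)-np.outer(d,d);A+=M;b+=M@c
    p=np.linalg.solve(A,b)
    return p,[np.linalg.norm(np.cross(p-c,d/np.linalg.norm(d))) for c,d in L]
E
python3 - <<'E'
from h import *
m=eyes.camera_model('top'); np.set_printoptions(precision=3,suppress=True)
print("cam",ray(m,0,0)[0])
for n,u,v,z in [("blackT",364,209,.11),("blackB",365,264,.11),("woodT",414,206,.103),("woodB",418,264,.141),("salt",467,210,.1),("egg",472,265,.083),("b1",328,183,.019),("b2",495,184,.019),("b3",495,296,.019),("b4",328,294,.019),("c far",307,230,.026),("far2",301,270,.026),("h1",153,203,.105),("h2",144,247,.105)]: print(n,atz(m,u,v,z))
im=cv2.imread('pics/top0.png')
a=cv2.resize(im[175:305,320:500],None,fx=4,fy=4,interpolation=2); cv2.imwrite('pics/a.png',a)
b=cv2.resize(im[190:285,135:315],None,fx=4,fy=4,interpolation=2); cv2.imwrite('pics/b.png',b)
E
```

```text
cam [ 0.467 -0.037  1.136]
blackT [ 0.578 -0.122  0.11 ]
blackB [ 0.469 -0.126  0.11 ]
woodT [ 0.586 -0.222  0.103]
woodB [ 0.471 -0.224  0.141]
salt [ 0.58  -0.329  0.1  ]
egg [ 0.471 -0.344  0.083]
b1 [ 0.642 -0.051  0.019]
b2 [ 0.647 -0.412  0.019]
b3 [ 0.406 -0.412  0.019]
b4 [ 0.404 -0.055  0.019]
c far [ 0.54  -0.008  0.026]
far2 [0.454 0.003 0.026]
h1 [0.582 0.295 0.105]
h2 [0.495 0.31  0.105]
```

View pics/a.png

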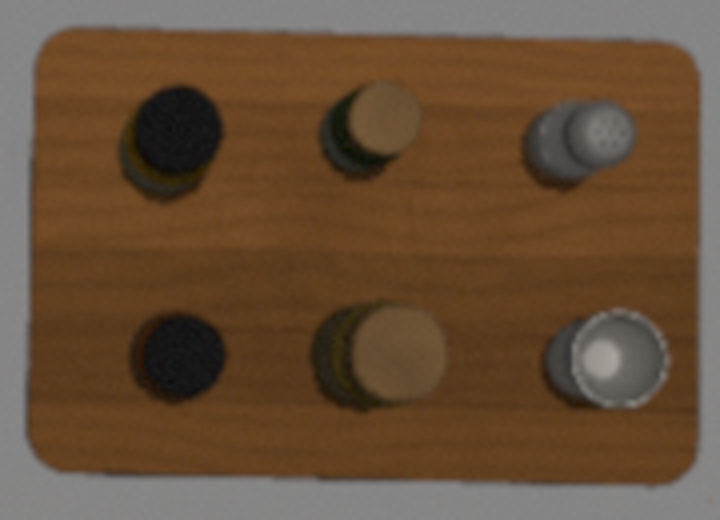

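View pics/b.png

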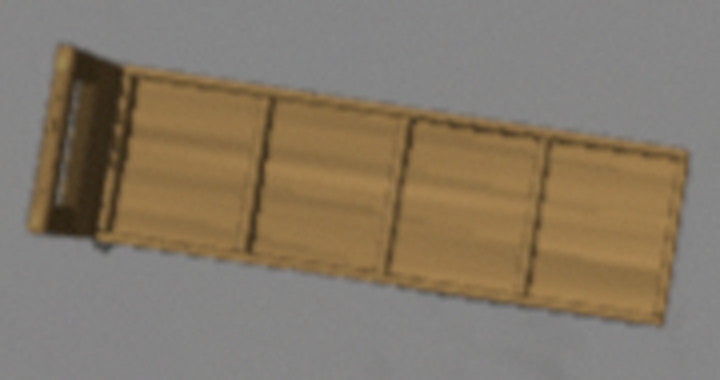

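Large (yellow, cap at (364,207)), small (orange, (366,264)), smallest (green, (416,205)) and largest (wooden, (419,263)) are identified. The caddy corners are clear in the crop. Next I fit the caddy frame and the turn needed.

```bash
cat >> h.py <<'E'
np.set_printoptions(precision=4,suppress=True)
from scipy.spatial.transform import Rotation as Ro
CAP={'large':(364.1,207.1),'small':(365.4,263.4),'smallest':(415.6,204.4),'largest':(419.1,262.9)}
TOP={'large':.127,'small':.117,'smallest':.103,'largest':.141}
E
python3 - <<'E'
from h import *
m=eyes.camera_model('top')
for n,(u,v) in CAP.items(): print(n,atz(m,u,v,TOP[n]))
pix=[(687,150),(663,324),(122,68),(103,240)]
loc=np.array([[.0475,-.1525],[-.0475,-.1525],[.0475,.1525],[-.0475,.1525]])
W=np.array([atz(m,135+u/4-.4,190+v/4-.4,.026)[:2] for u,v in pix])
c=W.mean(0);L=loc;Q=W-c
th=np.arctan2((L[:,0]*Q[:,1]-L[:,1]*Q[:,0]).sum(),(L*Q).sum());R=np.array([[np.cos(th),-np.sin(th)],[np.sin(th),np.cos(th)]])
print("caddy",c,np.degrees(th),"resid",Q-L@R.T)
for y in(-.1125,-.0375,.0375,.1125): print(c+R@[0,y])
s=monitor.read_state();M=Ro.from_rotvec(s['orientation']).as_matrix();print("tool y",M[:,1],"ang",np.degrees(np.arctan2(M[1,1],M[0,1])), s['q'])
w=eyes.camera_model('wrist');print("wrist cam pos",ray(w,320,240), ray(w,320,240)[0]-s['tool_pos'])
E
```

```text
large [ 0.5794 -0.1209  0.127 ]
small [ 0.4703 -0.1258  0.117 ]
smallest [ 0.5893 -0.2253  0.103 ]
largest [ 0.473 -0.226  0.141]
caddy [0.5188 0.1482] -7.242028953662137 resid [[-0.001   0.0022]
 [ 0.0006  0.0012]
 [-0.0011  0.0007]
 [ 0.0015 -0.0041]]
[0.5046 0.0366]
[0.514 0.111]
[0.5235 0.1854]
[0.5329 0.2598]
tool y [ 0.4393 -0.8983 -0.0017] ang -63.94043467717908 [-1.2014  0.1311  1.4892 -0.      1.523  -0.0854]
wrist cam pos (array([ 0.3304, -0.5068,  0.3833]), array([-0.2372, -0.1112, -0.9651])) [0.067  0.0317 0.1468]
```

Emit:
arm_command(
  deltas=[
    [[2.06, 2.41, 0.2, 0, 0, 4.72], [2.06, 2.41, 0.2, 0, 0, 4.72], [2.06, 2.41, 0.2, 0, 0, 4.72], [2.06, 2.41, 0.2, 0, 0, 4.72], [2.06, 2.41, 0.2, 0, 0, 4.72], [2.06, 2.41, 0.2, 0, 0, 4.72], [2.06, 2.41, 0.2, 0, 0, 4.72], [2.06, 2.41, 0.2, 0, 0, 4.72], [2.06, 2.41, 0.2, 0, 0, 4.72], [2.06, 2.41, 0.2, 0, 0, 4.72], [2.06, 2.41, 0.2, 0, 0, 4.72], [2.06, 2.41, 0.2, 0, 0, 4.72]],
  ],
  gripper=1,
  squeeze=20,
)

```text
t: 1.1
tool_pos: [0.5114, -0.2483, 0.2611]
orientation: [-2.354, -2.08, 0.0]
force: [0.1, -0.3, 0.7]
opening: 0.0927
gripper_force: 0.0
```

```bash
python3 - <<'E'
from h import *
import pickle
w=eyes.camera_model('wrist');im=eyes.read_camera('wrist');cv2.imwrite('pics/w1.png',im)
pickle.dump(w,open('w1.pkl','wb'))
s=monitor.read_state();M=Ro.from_rotvec(s['orientation']).as_matrix();print(s['t'],s['tool_pos'],"ang",np.degrees(np.arctan2(M[1,1],M[0,1])),M[:,2],s['q'])
m=eyes.camera_model('top')
for n,(u,v) in CAP.items(): print(n,proj(w,atz(m,u,v,TOP[n])))
E
```

```text
1.15 [ 0.5145 -0.2441  0.2615] ang -6.540038539740607 [ 0.0019  0.0028 -1.    ] [-0.535   0.0385  1.5416  0.0033  1.5613 -0.4209]
large [[406.7629  21.675 ]]
small [[234.2508  56.8285]]
smallest [[423.7533 185.2942]]
largest [[258.2356 216.3053]]
```

View pics/w1.png

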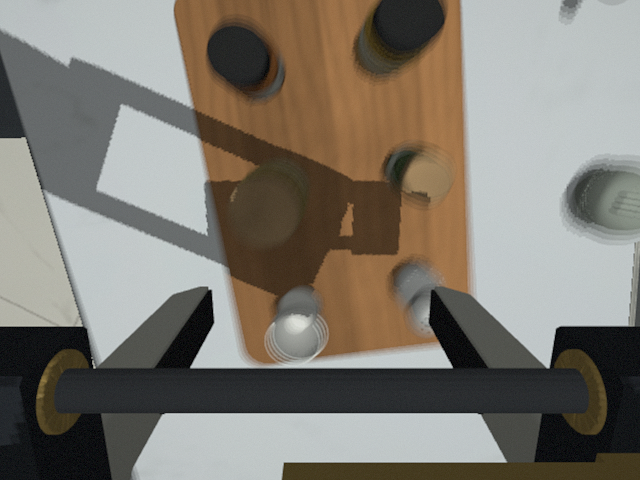

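The view is motion-blurred, but cap centres (large (408,23), small (239,55), smallest (427,177), largest (265,208)) are near prediction. Taking a settled picture with the predictions drawn.

```bash
python3 - <<'E'
from h import *
import pickle
w=eyes.camera_model('wrist');im=eyes.read_camera('wrist')
pickle.dump(w,open('w2.pkl','wb'))
s=monitor.read_state();print(s['t'],s['tool_pos'],s['dq'])
m=eyes.camera_model('top')
cap={'large':.046,'small':.043,'smallest':.039,'largest':.051}
for n,(u,v) in CAP.items():
    P=atz(m,u,v,TOP[n]);a=np.linspace(0,2*np.pi,40)
    q=proj(w,np.c_[P[0]+cap[n]/2*np.cos(a),P[1]+cap[n]/2*np.sin(a),0*a+P[2]])
    cv2.polylines(im,[np.round(q*8).astype(int)],True,(255,0,255),1,3+13,3); print(n,proj(w,P))
cv2.imwrite('pics/w2.png',cv2.resize(im[0:290,160:500],None,fx=2,fy=2))
E
```

```text
1.2 [ 0.513  -0.2462  0.2613] [-0.0656 -0.0091  0.0191 -0.0379  0.0008  0.0322]
large [[403.2445  31.8029]]
small [[231.921   64.4402]]
smallest [[419.3722 192.9462]]
largest [[254.4094 222.9772]]
```

View pics/w2.png

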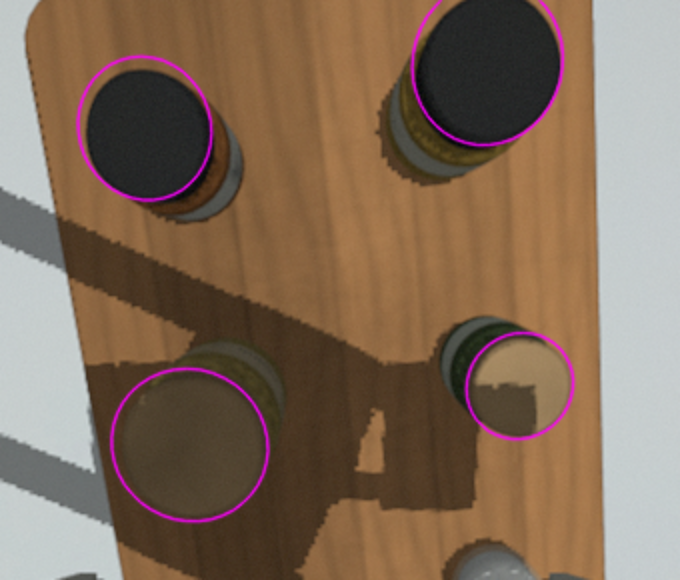

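The circles fit: largest at (254,222), smallest at (420,192), large at (404,33), small at (234,67). Next I triangulate with the top view.

```bash
python3 - <<'E'
from h import *
import pickle
w=pickle.load(open('w2.pkl','rb'));m=eyes.camera_model('top')
obs={'large':(403.7,33.),'small':(234.5,66.7),'smallest':(420.2,192.2),'largest':(254.3,222.)}
for n,p in obs.items():
    P,e=tri([(w,*p),(m,*CAP[n])]); print(n,P,"expect z",TOP[n],"miss",e,"wrist at z",atz(w,*p,TOP[n]))
s=monitor.read_state();print(s['t'],s['tool_pos'])
# caddy rim height: scene+top corners
sc=eyes.camera_model('scene')
for n,z in(("far",.026),):
  for u,v in((687,150),(663,324),(122,68),(103,240)):
    print(proj(sc,atz(m,135+u/4-.4,190+v/4-.4,z)))
im=cv2.imread('pics/scene0.png');cv2.imwrite('pics/sc1.png',cv2.resize(im[240:315,145:320],None,fx=4,fy=4,interpolation=2))
E
```

```text
large [ 0.5798 -0.1211  0.1249] expect z 0.127 miss [np.float64(0.00022431792863783593), np.float64(0.00022431792863793491)] wrist at z [ 0.5796 -0.1216  0.127 ]
small [ 0.4705 -0.1263  0.11  ] expect z 0.117 miss [np.float64(0.00011266586578335979), np.float64(0.00011266586578349918)] wrist at z [ 0.4718 -0.1273  0.117 ]
smallest [ 0.5885 -0.2239  0.1096] expect z 0.103 miss [np.float64(0.0002134990812092282), np.float64(0.0002134990812091879)] wrist at z [ 0.5899 -0.2248  0.103 ]
largest [ 0.4729 -0.2258  0.1407] expect z 0.141 miss [np.float64(0.0003194982727233883), np.float64(0.00031949827272340043)] wrist at z [ 0.473  -0.2254  0.141 ]
1.2 [ 0.513  -0.2462  0.2613]
[[296.0566 254.5504]]
[[310.0526 272.9734]]
[[161.1691 280.3221]]
[[168.2029 301.5302]]
```

View pics/sc1.png

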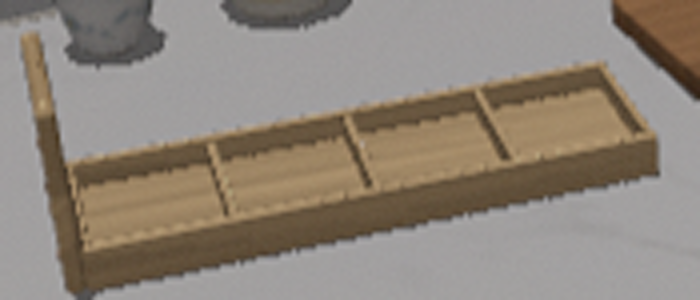

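Emit:
arm_command(
  deltas=[
    [[-1.9, 1.2, 0, 0, 0, 0], [-1.9, 1.2, 0, 0, 0, 0], [0, 0, 0, 0, 0, 0], [0, 0, -2, 0, 0, 0], [0, 0, -2.5, 0, 0, 0], [0, 0, -2.5, 0, 0, 0], [0, 0, -2.5, 0, 0, 0], [0, 0, -2.5, 0, 0, 0], [0, 0, -2, 0, 0, 0], [0, 0, -0.8, 0, 0, 0], [0, 0, 0, 0, 0, 0], [0, 0, 0, 0, 0, 0]],
  ],
)

```text
t: 2.2
tool_pos: [0.4728, -0.2263, 0.1138]
orientation: [-2.359, -2.074, 0.0]
force: [0.8, 0.2, 0.7]
opening: 0.0927
gripper_force: 0.0
```

Emit:
arm_command(
  deltas=[
    [[0, 0, 0, 0, 0, 0], [0, 0, 0, 0, 0, 0], [0, 0, 0, 0, 0, 0], [0, 0, 0, 0, 0, 0], [0, 0, 0, 0, 0, 0], [0, 0, 0, 0, 0, 0], [0, 0, 0, 0, 0, 0], [0, 0, 0, 0, 0, 0]],
  ],
  gripper=-1,
  squeeze=20,
)

```text
t: 2.87
tool_pos: [0.4729, -0.2258, 0.1136]
orientation: [2.358, 2.075, 0.0]
force: [0.3, -0.3, 1.4]
opening: 0.0511
gripper_force: 20.0
```

Emit:
arm_command(
  deltas=[
    [[0, 0, 1, 0, 0, 0], [0, 0, 2.5, 0, 0, 0], [0, 0, 3, 0, 0, 0], [0, 0, 3, 0, 0, 0], [0, 0, 2, 0, 0, 0], [0.1, 1, 0.7, 0, 0, 0], [0.3, 2, 0, 0, 0, 0], [0.4, 3, 0, 0, 0, 0], [0.4, 3.6, 0, 0, 0, 0], [0.5, 3.8, 0, 0, 0, 0], [0.5, 3.8, 0, 0, 0, 0], [0.5, 3.8, 0, 0, 0, 0]],
  ],
)

```text
t: 3.87
tool_pos: [0.4989, -0.0134, 0.2345]
orientation: [-2.358, -2.074, 0.001]
force: [0.8, -0.8, -1.2]
opening: 0.0513
gripper_force: 20.0
```

Emit:
arm_command(
  deltas=[
    [[0.5, 3.8, 0, 0, 0, 0], [0.5, 3.8, 0, 0, 0, 0], [0.5, 3.8, 0, 0, 0, 0], [0.5, 3.8, 0, 0, 0, 0], [0.5, 3.8, 0, 0, 0, 0], [0.4, 3.2, 0, 0, 0, 0], [0.3, 2.6, 0, 0, 0, 0], [0.1, 1.8, 0, 0, 0, 0], [0, 1, 0, 0, 0, 0], [0, 0, 0, 0, 0, 0], [0, 0, 0, 0, 0, 0]],
  ],
)

```text
t: 4.78
tool_pos: [0.5321, 0.26, 0.2346]
orientation: [-2.357, -2.076, 0.003]
force: [0.1, -0.5, -2.2]
opening: 0.0514
gripper_force: 20.0
```

```bash
python3 - <<'E'
from h import *
s=monitor.read_state();M=Ro.from_rotvec(s['orientation']).as_matrix();print(s['t'],s['tool_pos'],"ang",np.degrees(np.arctan2(M[1,1],M[0,1])),M[:,2],s['q'],s['opening'],s['gripper_force'])
w=eyes.camera_model('wrist');im=eyes.read_camera('wrist')
c=np.array([.5188,.1482]);th=np.radians(-7.24);R=np.array([[np.cos(th),-np.sin(th)],[np.sin(th),np.cos(th)]])
for y in(-.1525,-.075,0,.075,.1525):
    q=proj(w,[[*(c+R@[x,y]),.026] for x in(-.0475,.0475)]);cv2.line(im,*[tuple(map(int,a)) for a in q],(255,0,255),1)
cv2.imwrite('pics/w3.png',im)
E
```

```text
4.7833 [0.5321 0.26   0.2346] ang -7.246302011653878 [-0.0014 -0.001  -1.    ] [ 0.3683  0.1124  1.5128 -0.0004  1.5181  0.4948] 0.05138877189946869 19.997521752738976
```

View pics/w3.png

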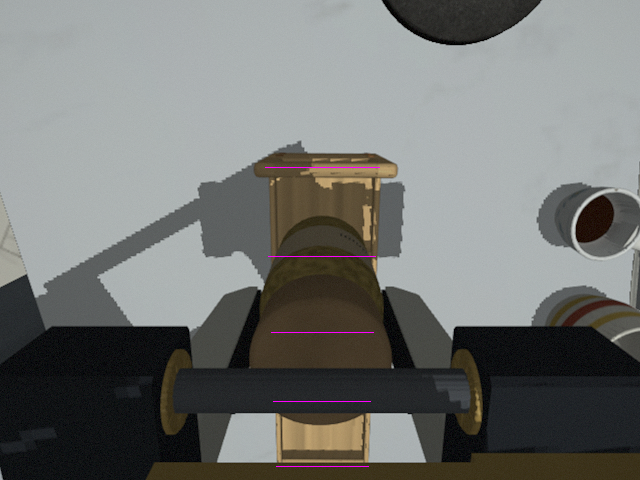

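Overlay lines match the caddy's width and the handle at (325,167). Lowering.

Emit:
arm_command(
  deltas=[
    [[0, 0, -1.5, 0, 0, 0], [0, 0, -2.2, 0, 0, 0], [0, 0, -2.2, 0, 0, 0], [0, 0, -2.2, 0, 0, 0], [0, 0, -1.8, 0, 0, 0], [0, 0, -1.2, 0, 0, 0], [0, 0, -0.8, 0, 0, 0], [0, 0, -0.5, 0, 0, 0], [0, 0, -0.3, 0, 0, 0], [0, 0, -0.2, 0, 0, 0], [0, 0, 0, 0, 0, 0], [0, 0, 0, 0, 0, 0]],
  ],
)

```text
t: 5.83
tool_pos: [0.5333, 0.2604, 0.1074]
orientation: [2.358, 2.075, 0.002]
force: [0.7, -0.6, -1.0]
opening: 0.0509
gripper_force: 20.0
```

Emit:
arm_command(
  deltas=[
    [[0, 0, -0.1, 0, 0, 0], [0, 0, -0.1, 0, 0, 0], [0, 0, -0.05, 0, 0, 0], [0, 0, 0, 0, 0, 0], [0, 0, 0, 0, 0, 0]],
  ],
)

```text
t: 6.25
tool_pos: [0.5332, 0.2604, 0.1046]
orientation: [2.358, 2.075, 0.002]
force: [-0.8, -0.0, 4.1]
opening: 0.0512
gripper_force: 20.0
```

Emit:
arm_command(
  deltas=[
    [[0, 0, 0, 0, 0, 0], [0, 0, 0, 0, 0, 0], [0, 0, 0, 0, 0, 0], [0, 0, 0, 0, 0, 0], [0, 0, 0, 0, 0, 0], [0, 0, 0, 0, 0, 0]],
  ],
  gripper=1,
)

```text
t: 6.75
tool_pos: [0.5327, 0.2601, 0.1038]
orientation: [-2.358, -2.075, 0.0]
force: [-0.6, -0.5, -0.5]
opening: 0.0862
gripper_force: 0.0
```

Emit:
arm_command(
  deltas=[
    [[0, 0, 0.5, 0, 0, 0], [0, 0, 1, 0, 0, 0], [0, 0, 2, 0, 0, 0], [0, 0, 2.5, 0, 0, 0], [0, 0, 2.5, 0, 0, 0], [0, 0, 2.5, 0, 0, 0], [0, 0, 2, 0, 0, 0], [0.2, -2, 0, 0, 0, 0], [0.5, -3.8, 0, 0, 0, 0], [0.5, -3.8, 0, 0, 0, 0], [0.5, -3.8, 0, 0, 0, 0], [0.5, -3.8, 0, 0, 0, 0]],
  ],
)

```text
t: 7.75
tool_pos: [0.5549, 0.0868, 0.2354]
orientation: [2.357, 2.076, 0.002]
force: [-0.3, 0.9, -0.3]
opening: 0.0932
gripper_force: 0.0
```

Emit:
arm_command(
  deltas=[
    [[0.4, -3.8, 0, 0, 0, 0], [0.4, -3.8, 0, 0, 0, 0], [0.4, -3.8, 0, 0, 0, 0], [0.4, -3.5, 0, 0, 0, 0], [0.4, -3, 0, 0, 0, 0], [0.3, -2, 0, 0, 0, 0], [0.15, -1, 0, 0, 0, 0], [0, 0, 0, 0, 0, 0], [0, 0, 0, 0, 0, 0], [0, 0, 0, 0, 0, 0]],
  ],
)

```text
t: 8.58
tool_pos: [0.5793, -0.1194, 0.2342]
orientation: [-2.357, -2.076, -0.001]
force: [0.4, 0.3, 0.2]
opening: 0.093
gripper_force: 0.0
```

```bash
python3 - <<'E'
from h import *
w=eyes.camera_model('wrist');im=eyes.read_camera('wrist')
s=monitor.read_state();M=Ro.from_rotvec(s['orientation']).as_matrix();print(s['t'],s['tool_pos'],"ang",np.degrees(np.arctan2(M[1,1],M[0,1])),M[:,2])
m=eyes.camera_model('top')
top=eyes.read_camera('top')
b=cv2.resize(top[180:310,130:500],None,fx=2.15,fy=2.15,interpolation=2)
P=[.5797,-.1211,.127];cv2.circle(im,tuple(map(int,proj(w,P)[0])),4,(255,0,255),1)
a=cv2.resize(im,(395,296));b2=np.zeros((280,795,3),np.uint8)
out=np.zeros((590,796,3),np.uint8);out[:280,:795]=b[:280,:795] if b.shape[0]>=280 and b.shape[1]>=795 else cv2.resize(b,(795,280));out[290:586,:395]=a
cv2.imwrite('pics/w4.png',out)
E
```

```text
8.6333 [ 0.5793 -0.1192  0.2342] ang -7.2147079872252045 [ 0.0001  0.0004 -1.    ]
```

View pics/w4.png

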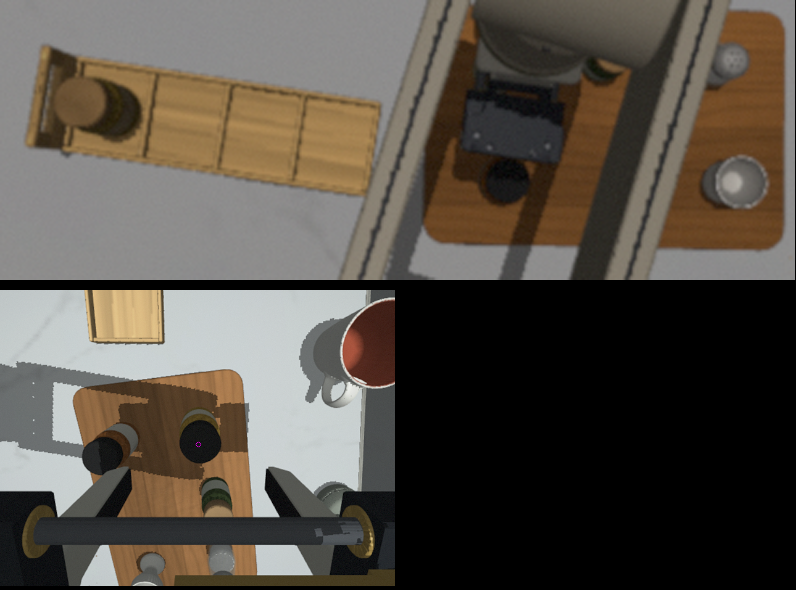

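Largest stands in its compartment; the large cap (200,442 in the composite) agrees with the projected point (198,444). Descending on it.

Emit:
arm_command(
  deltas=[
    [[0, -0.15, -1.5, 0, 0, 0], [0, 0, -2.5, 0, 0, 0], [0, 0, -2.5, 0, 0, 0], [0, 0, -2.5, 0, 0, 0], [0, 0, -2.2, 0, 0, 0], [0, 0, -1.5, 0, 0, 0], [0, 0, -0.7, 0, 0, 0], [0, 0, 0, 0, 0, 0], [0, 0, 0, 0, 0, 0]],
  ],
)

```text
t: 9.43
tool_pos: [0.5795, -0.1217, 0.1004]
orientation: [2.357, 2.077, 0.0]
force: [0.5, -0.2, 0.6]
opening: 0.093
gripper_force: 0.0
```

Emit:
arm_command(
  deltas=[
    [[0, 0, 0, 0, 0, 0], [0, 0, 0, 0, 0, 0], [0, 0, 0, 0, 0, 0], [0, 0, 0, 0, 0, 0], [0, 0, 0, 0, 0, 0], [0, 0, 0, 0, 0, 0], [0, 0, 0, 0, 0, 0], [0, 0, 0, 0, 0, 0]],
  ],
  gripper=-1,
)

```text
t: 10.1
tool_pos: [0.5794, -0.1224, 0.1]
orientation: [2.358, 2.075, 0.0]
force: [0.2, -0.4, 0.2]
opening: 0.0464
gripper_force: 20.0
```

Emit:
arm_command(
  deltas=[
    [[0, 0, 1, 0, 0, 0], [0, 0, 2.5, 0, 0, 0], [0, 0, 3, 0, 0, 0], [0, 0, 2.5, 0, 0, 0], [-0.2, 1, 1, 0, 0, 0], [-0.4, 2.2, 0, 0, 0, 0], [-0.6, 3.2, 0, 0, 0, 0], [-0.7, 3.7, 0, 0, 0, 0], [-0.7, 3.7, 0, 0, 0, 0], [-0.7, 3.7, 0, 0, 0, 0], [-0.7, 3.7, 0, 0, 0, 0], [-0.7, 3.6, 0, 0, 0, 0]],
  ],
)

```text
t: 11.1
tool_pos: [0.5308, 0.128, 0.1993]
orientation: [-2.358, -2.075, 0.001]
force: [0.2, 0.1, -1.6]
opening: 0.0463
gripper_force: 20.0
```

Emit:
arm_command(
  deltas=[
    [[-0.5, 2.8, 0, 0, 0, 0], [-0.3, 2, 0, 0, 0, 0], [-0.1, 1.1, 0, 0, 0, 0], [0, 0, 0, 0, 0, 0], [0, 0, 0, 0, 0, 0], [0, 0, 0, 0, 0, 0]],
  ],
)

```text
t: 11.6
tool_pos: [0.5233, 0.1837, 0.1996]
orientation: [2.359, 2.075, -0.001]
force: [-0.1, -0.4, -1.7]
opening: 0.0464
gripper_force: 20.0
```

Down to TCP z ≈ 0.091 (−10.8 cm).

Emit:
arm_command(
  deltas=[
    [[0, 0.15, -1.5, 0, 0, 0], [0, 0, -2.2, 0, 0, 0], [0, 0, -2.2, 0, 0, 0], [0, 0, -2, 0, 0, 0], [0, 0, -1.3, 0, 0, 0], [0, 0, -0.7, 0, 0, 0], [0, 0, -0.4, 0, 0, 0], [0, 0, -0.2, 0, 0, 0], [0, 0, -0.2, 0, 0, 0], [0, 0, -0.1, 0, 0, 0], [0, 0, 0, 0, 0, 0], [0, 0, 0, 0, 0, 0]],
  ],
)

```text
t: 12.6
tool_pos: [0.5237, 0.1864, 0.0927]
orientation: [2.358, 2.075, 0.002]
force: [0.2, 0.4, -2.5]
opening: 0.047
gripper_force: 20.0
```

Emit:
arm_command(
  deltas=[
    [[0, 0, -0.1, 0, 0, 0], [0, 0, -0.1, 0, 0, 0], [0, 0, 0, 0, 0, 0], [0, 0, 0, 0, 0, 0]],
  ],
)

```text
t: 12.93
tool_pos: [0.5238, 0.1864, 0.0909]
orientation: [2.358, 2.075, 0.002]
force: [-1.8, 0.1, 5.9]
opening: 0.0466
gripper_force: 20.0
```

Emit:
arm_command(
  deltas=[
    [[0, 0, 0, 0, 0, 0], [0, 0, 0, 0, 0, 0], [0, 0, 0, 0, 0, 0], [0, 0, 0, 0, 0, 0], [0, 0, 0, 0, 0, 0], [0, 0, 0, 0, 0, 0]],
  ],
  gripper=1,
)

```text
t: 13.43
tool_pos: [0.5232, 0.1862, 0.0898]
orientation: [-2.358, -2.075, 0.0]
force: [-0.3, -0.2, -0.1]
opening: 0.0815
gripper_force: 0.0
```

Emit:
arm_command(
  deltas=[
    [[0, 0, 0.5, 0, 0, 0], [0, 0, 1, 0, 0, 0], [0, 0, 2, 0, 0, 0], [0, 0, 2.5, 0, 0, 0], [0, 0, 2.5, 0, 0, 0], [0, 0, 2.5, 0, 0, 0], [0, -1, 1, 0, 0, 0], [-0.5, -2.5, 0, 0, 0, 0], [-0.7, -3.7, 0, 0, 0, 0], [-0.7, -3.7, 0, 0, 0, 0], [-0.7, -3.7, 0, 0, 0, 0], [-0.7, -3.7, 0, 0, 0, 0]],
  ],
)

```text
t: 14.43
tool_pos: [0.4894, 0.0012, 0.2099]
orientation: [2.358, 2.076, -0.0]
force: [0.3, -1.5, -0.1]
opening: 0.0929
gripper_force: 0.0
```

Emit:
arm_command(
  deltas=[
    [[-0.6, -3.7, 0, 0, 0, 0], [-0.6, -3.5, 0, 0, 0, 0], [-0.5, -3, 0, 0, 0, 0], [-0.3, -2, 0, 0, 0, 0], [0, -0.8, 0, 0, 0, 0], [0, 0, 0, 0, 0, 0], [0, 0, 0, 0, 0, 0], [0, 0, 0, 0, 0, 0]],
  ],
)

```text
t: 15.1
tool_pos: [0.4704, -0.1259, 0.2099]
orientation: [-2.357, -2.076, -0.0]
force: [-0.6, -0.5, -0.8]
opening: 0.0929
gripper_force: 0.0
```

```bash
python3 - <<'E'
from h import *
w=eyes.camera_model('wrist');im=eyes.read_camera('wrist')
s=monitor.read_state();print(s['t'],s['tool_pos'])
top=eyes.read_camera('top')
b=cv2.resize(top[180:310,130:500],(795,280),interpolation=2)
for P in([.471,-.1267,.117],[.589,-.2246,.103]):cv2.circle(im,tuple(map(int,proj(w,P)[0])),4,(255,0,255),1)
out=np.zeros((590,796,3),np.uint8);out[:280,:795]=b;out[290:586,:395]=cv2.resize(im,(395,296))
cv2.imwrite('pics/w5.png',out)
E
```

```text
15.15 [ 0.4704 -0.1257  0.2098]
```

View pics/w5.png

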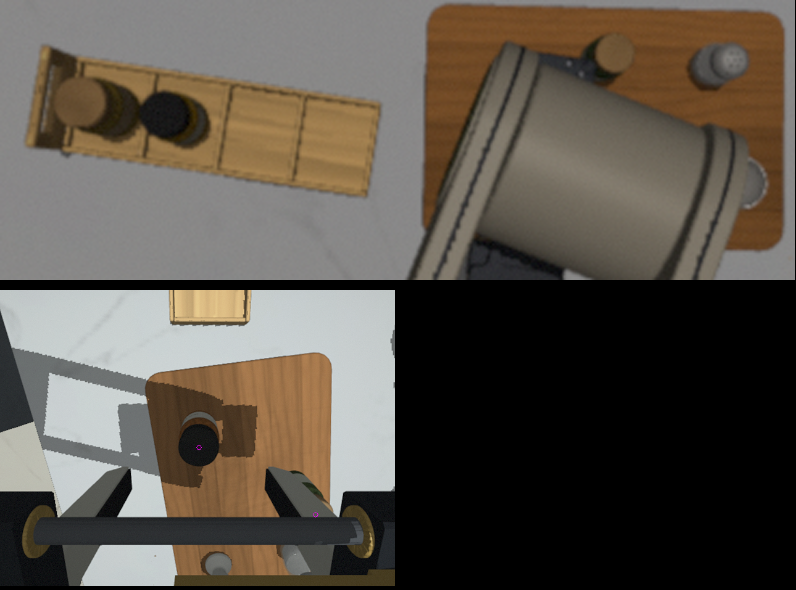

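Large is placed; small's cap (199,445) lies at the mark (199,447). Descending 12 cm.

Emit:
arm_command(
  deltas=[
    [[0, 0, -1.5, 0, 0, 0], [0, 0, -2.5, 0, 0, 0], [0, 0, -2.5, 0, 0, 0], [0, 0, -2.5, 0, 0, 0], [0, 0, -1.5, 0, 0, 0], [0, 0, -1, 0, 0, 0], [0, 0, -0.5, 0, 0, 0], [0, 0, 0, 0, 0, 0], [0, 0, 0, 0, 0, 0]],
  ],
)

```text
t: 15.95
tool_pos: [0.4709, -0.1267, 0.0908]
orientation: [2.357, 2.076, 0.001]
force: [1.5, 0.0, -0.3]
opening: 0.0927
gripper_force: 0.0
```

Emit:
arm_command(
  deltas=[
    [[0, 0, 0, 0, 0, 0], [0, 0, 0, 0, 0, 0], [0, 0, 0, 0, 0, 0], [0, 0, 0, 0, 0, 0], [0, 0, 0, 0, 0, 0], [0, 0, 0, 0, 0, 0], [0, 0, 0, 0, 0, 0], [0, 0, 0, 0, 0, 0]],
  ],
  gripper=-1,
)

```text
t: 16.62
tool_pos: [0.4703, -0.1268, 0.09]
orientation: [2.358, 2.075, 0.0]
force: [-0.7, -0.1, 1.0]
opening: 0.0443
gripper_force: 4.3
```

Emit:
arm_command(
  deltas=[
    [[0, 0, 0, 0, 0, 0], [0, 0, 0, 0, 0, 0], [0, 0, 1, 0, 0, 0], [0, 0, 2.5, 0, 0, 0], [0, 0, 3, 0, 0, 0], [0, 0, 2.5, 0, 0, 0], [0.2, 1, 1, 0, 0, 0], [0.4, 2, 0, 0, 0, 0], [0.5, 3, 0, 0, 0, 0], [0.7, 3.5, 0, 0, 0, 0], [0.7, 3.5, 0, 0, 0, 0], [0.7, 3.5, 0, 0, 0, 0]],
  ],
)

```text
t: 17.62
tool_pos: [0.5018, 0.0404, 0.1894]
orientation: [-2.359, -2.074, 0.001]
force: [0.6, 0.1, -2.2]
opening: 0.044
gripper_force: 20.0
```

Emit:
arm_command(
  deltas=[
    [[0.5, 3, 0, 0, 0, 0], [0.4, 2.4, 0, 0, 0, 0], [0.2, 1.4, 0, 0, 0, 0], [0.1, 0.5, 0, 0, 0, 0], [0, 0, 0, 0, 0, 0], [0, 0, 0, 0, 0, 0], [0, 0, 0, 0, 0, 0]],
  ],
)

```text
t: 18.2
tool_pos: [0.5141, 0.1103, 0.1897]
orientation: [-2.359, -2.075, 0.001]
force: [-0.5, -0.5, -1.4]
opening: 0.0439
gripper_force: 20.0
```

Emit:
arm_command(
  deltas=[
    [[0, 0, -1.5, 0, 0, 0], [0, 0, -2.2, 0, 0, 0], [0, 0, -2.2, 0, 0, 0], [0, 0, -2, 0, 0, 0], [0, 0, -1.3, 0, 0, 0], [0, 0, -0.7, 0, 0, 0], [0, 0, -0.4, 0, 0, 0], [0, 0, -0.2, 0, 0, 0], [0, 0, -0.2, 0, 0, 0], [0, 0, -0.1, 0, 0, 0], [0, 0, 0, 0, 0, 0], [0, 0, 0, 0, 0, 0]],
  ],
)

```text
t: 19.2
tool_pos: [0.5148, 0.1113, 0.0827]
orientation: [2.358, 2.075, 0.002]
force: [0.3, 0.7, -1.5]
opening: 0.0439
gripper_force: 20.0
```

Emit:
arm_command(
  deltas=[
    [[0, 0, -0.1, 0, 0, 0], [0, 0, 0, 0, 0, 0], [0, 0, 0, 0, 0, 0]],
  ],
)

```text
t: 19.45
tool_pos: [0.5143, 0.1113, 0.081]
orientation: [2.358, 2.076, 0.0]
force: [0.9, -0.0, -1.5]
opening: 0.0439
gripper_force: 20.0
```

Emit:
arm_command(
  deltas=[
    [[0, 0, -0.1, 0, 0, 0], [0, 0, 0, 0, 0, 0], [0, 0, 0, 0, 0, 0]],
  ],
)

```text
t: 19.7
tool_pos: [0.5145, 0.1113, 0.0809]
orientation: [2.358, 2.076, 0.001]
force: [-2.0, 0.0, 5.9]
opening: 0.0441
gripper_force: 19.9
```

Emit:
arm_command(
  deltas=[
    [[0, 0, 0, 0, 0, 0], [0, 0, 0, 0, 0, 0], [0, 0, 0, 0, 0, 0], [0, 0, 0, 0, 0, 0], [0, 0, 0, 0, 0, 0], [0, 0, 0, 0, 0, 0]],
  ],
  gripper=1,
)

```text
t: 20.2
tool_pos: [0.5142, 0.1112, 0.0798]
orientation: [-2.358, -2.075, 0.0]
force: [-0.8, -0.0, -0.4]
opening: 0.0794
gripper_force: 0.0
```

Emit:
arm_command(
  deltas=[
    [[0, 0, 0.5, 0, 0, 0], [0, 0, 1, 0, 0, 0], [0, 0, 2, 0, 0, 0], [0, 0, 2.5, 0, 0, 0], [0, 0, 2.5, 0, 0, 0], [0, 0, 2.5, 0, 0, 0], [0, -1, 1, 0, 0, 0], [0.5, -2.5, 0, 0, 0, 0], [0.8, -3.7, 0, 0, 0, 0], [0.8, -3.7, 0, 0, 0, 0], [0.8, -3.7, 0, 0, 0, 0], [0.8, -3.7, 0, 0, 0, 0]],
  ],
)

```text
t: 21.2
tool_pos: [0.5511, -0.0741, 0.2]
orientation: [2.358, 2.076, -0.0]
force: [0.1, 0.1, -0.4]
opening: 0.0932
gripper_force: 0.0
```

Emit:
arm_command(
  deltas=[
    [[0.8, -3.7, 0, 0, 0, 0], [0.8, -3.7, 0, 0, 0, 0], [0.8, -3.3, 0, 0, 0, 0], [0.7, -2.3, 0, 0, 0, 0], [0.45, -1.5, 0, 0, 0, 0], [0.2, -0.8, 0, 0, 0, 0], [0, 0, 0, 0, 0, 0], [0, 0, 0, 0, 0, 0], [0, 0, 0, 0, 0, 0]],
  ],
)

```text
t: 21.95
tool_pos: [0.5886, -0.2238, 0.1998]
orientation: [-2.357, -2.076, -0.0]
force: [-0.4, 0.7, 0.4]
opening: 0.0928
gripper_force: 0.0
```

```bash
python3 - <<'E'
from h import *
w=eyes.camera_model('wrist');im=eyes.read_camera('wrist')
s=monitor.read_state();print(s['t'],s['tool_pos'])
top=eyes.read_camera('top')
b=cv2.resize(top[180:310,130:500],(795,280),interpolation=2)
for P in([.589,-.2246,.103],):cv2.circle(im,tuple(map(int,proj(w,P)[0])),4,(255,0,255),1)
out=np.zeros((590,796,3),np.uint8);out[:280,:795]=b;out[290:586,:395]=cv2.resize(im,(395,296))
cv2.imwrite('pics/w6.png',out)
E
```

```text
22.0 [ 0.5887 -0.2236  0.2   ]
```

View pics/w6.png

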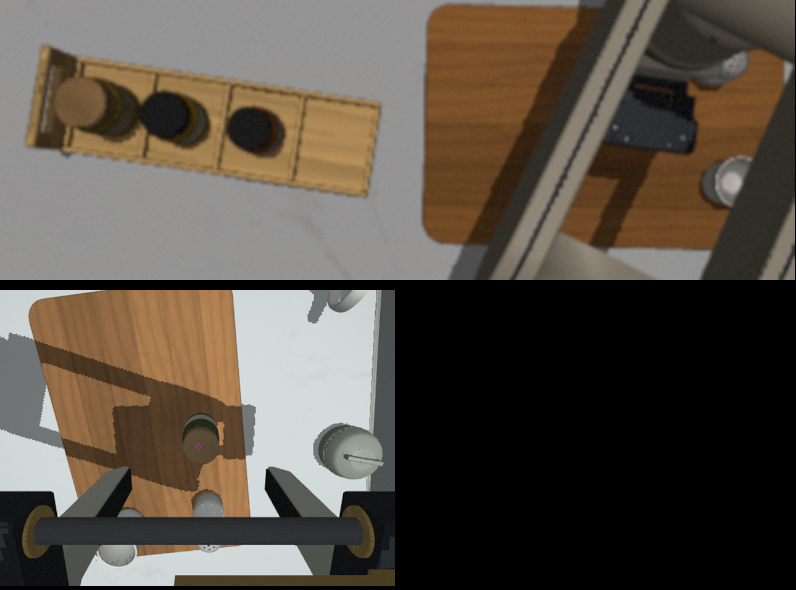

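Three jars are in place. The smallest cap (201,446) is beside the mark (198,446), about 1–2 mm in +x.

Emit:
arm_command(
  deltas=[
    [[0.1, 0, -1.5, 0, 0, 0], [0, 0, -2.5, 0, 0, 0], [0, 0, -2.5, 0, 0, 0], [0, 0, -2.5, 0, 0, 0], [0, 0, -1.8, 0, 0, 0], [0, 0, -1.1, 0, 0, 0], [0, 0, -0.5, 0, 0, 0], [0, 0, 0, 0, 0, 0], [0, 0, 0, 0, 0, 0]],
  ],
)

```text
t: 22.8
tool_pos: [0.5905, -0.2247, 0.0771]
orientation: [2.357, 2.075, 0.001]
force: [-0.2, 0.2, 0.3]
opening: 0.0927
gripper_force: 0.0
```

Emit:
arm_command(
  deltas=[
    [[0, 0, 0, 0, 0, 0], [0, 0, 0, 0, 0, 0], [0, 0, 0, 0, 0, 0], [0, 0, 0, 0, 0, 0], [0, 0, 0, 0, 0, 0], [0, 0, 0, 0, 0, 0], [0, 0, 0, 0, 0, 0], [0, 0, 0, 0, 0, 0], [0, 0, 0, 0, 0, 0], [0, 0, 0, 0, 0, 0]],
  ],
  gripper=-1,
)

```text
t: 23.63
tool_pos: [0.5899, -0.2248, 0.0759]
orientation: [2.358, 2.075, 0.0]
force: [1.3, 0.2, 0.1]
opening: 0.04
gripper_force: 20.0
```

Emit:
arm_command(
  deltas=[
    [[0, 0, 1, 0, 0, 0], [0, 0, 2.5, 0, 0, 0], [0, 0, 3, 0, 0, 0], [0, 0, 2.5, 0, 0, 0], [-0.3, 1, 1, 0, 0, 0], [-0.7, 2, 0, 0, 0, 0], [-1, 3, 0, 0, 0, 0], [-1.1, 3.4, 0, 0, 0, 0], [-1.1, 3.4, 0, 0, 0, 0], [-1.1, 3.4, 0, 0, 0, 0], [-1.1, 3.4, 0, 0, 0, 0]],
  ],
)

```text
t: 24.55
tool_pos: [0.5241, -0.0268, 0.1752]
orientation: [-2.358, -2.074, 0.001]
force: [0.5, 1.1, -0.3]
opening: 0.0401
gripper_force: 19.9
```

Emit:
arm_command(
  deltas=[
    [[-0.9, 2.8, 0, 0, 0, 0], [-0.7, 2, 0, 0, 0, 0], [-0.4, 1.2, 0, 0, 0, 0], [-0.1, 0.5, 0, 0, 0, 0], [0, 0, 0, 0, 0, 0], [0, 0, 0, 0, 0, 0], [0, 0, 0, 0, 0, 0]],
  ],
)

```text
t: 25.13
tool_pos: [0.5051, 0.0351, 0.1758]
orientation: [2.359, 2.074, -0.001]
force: [0.5, 0.0, -1.4]
opening: 0.0401
gripper_force: 19.9
```

Emit:
arm_command(
  deltas=[
    [[0, 0.1, -1.5, 0, 0, 0], [0, 0, -2.2, 0, 0, 0], [0, 0, -2.2, 0, 0, 0], [0, 0, -2, 0, 0, 0], [0, 0, -1.3, 0, 0, 0], [0, 0, -0.7, 0, 0, 0], [0, 0, -0.4, 0, 0, 0], [0, 0, -0.2, 0, 0, 0], [0, 0, -0.2, 0, 0, 0], [0, 0, -0.1, 0, 0, 0], [0, 0, 0, 0, 0, 0], [0, 0, 0, 0, 0, 0]],
  ],
)

```text
t: 26.13
tool_pos: [0.5053, 0.0372, 0.0686]
orientation: [2.358, 2.075, 0.001]
force: [1.3, -1.0, -1.8]
opening: 0.0399
gripper_force: 19.9
```

Emit:
arm_command(
  deltas=[
    [[0, 0, -0.1, 0, 0, 0], [0, 0, -0.05, 0, 0, 0], [0, 0, 0, 0, 0, 0], [0, 0, 0, 0, 0, 0]],
  ],
)

```text
t: 26.47
tool_pos: [0.5052, 0.0372, 0.0669]
orientation: [2.358, 2.075, 0.001]
force: [-0.2, -1.3, 1.2]
opening: 0.0402
gripper_force: 20.0
```

Contact. Release, rise and back away to the right.

Emit:
arm_command(
  deltas=[
    [[0, 0, 0, 0, 0, 0], [0, 0, 0, 0, 0, 0], [0, 0, 0, 0, 0, 0], [0, 0, 0, 0, 0, 0], [0, 0, 0, 0, 0, 0], [0, 0, 0, 0, 0, 0]],
  ],
  gripper=1,
)

```text
t: 26.97
tool_pos: [0.5047, 0.0372, 0.0664]
orientation: [-2.358, -2.075, 0.0]
force: [0.5, -0.9, 0.1]
opening: 0.0751
gripper_force: 0.0
```

Emit:
arm_command(
  deltas=[
    [[0, 0, 0.5, 0, 0, 0], [0, 0, 1, 0, 0, 0], [0, 0, 2, 0, 0, 0], [0, 0, 2.5, 0, 0, 0], [0, 0, 2.5, 0, 0, 0], [0, 0, 2.5, 0, 0, 0], [0, -1, 2.5, 0, 0, 0], [0, -2.5, 1.5, 0, 0, 0], [0, -3.5, 0, 0, 0, 0], [0, -3.5, 0, 0, 0, 0], [0, -3.5, 0, 0, 0, 0], [0, -3.5, 0, 0, 0, 0]],
  ],
)

```text
t: 27.97
tool_pos: [0.5048, -0.1394, 0.218]
orientation: [2.357, 2.075, 0.001]
force: [0.2, 0.3, -0.8]
opening: 0.093
gripper_force: 0.0
```

Emit:
arm_command(
  deltas=[
    [[0, -2.5, 0, 0, 0, 0], [0, -1, 0, 0, 0, 0], [0, 0, 0, 0, 0, 0], [0, 0, 0, 0, 0, 0], [0, 0, 0, 0, 0, 0], [0, 0, 0, 0, 0, 0]],
  ],
)

```text
t: 28.47
tool_pos: [0.505, -0.1713, 0.2166]
orientation: [-2.357, -2.077, -0.001]
force: [0.2, -0.2, -0.6]
opening: 0.0932
gripper_force: 0.0
```

```bash
python3 - <<'E'
from h import *
s=monitor.read_state();print(s['t'],s['tool_pos'])
top=eyes.read_camera('top');sc=eyes.read_camera('scene')
b=cv2.resize(top[180:310,130:500],(795,280),interpolation=2)
out=np.zeros((590,796,3),np.uint8);out[:280,:795]=b;out[290:590,:500]=cv2.resize(sc[200:320,140:340],(500,300))
cv2.imwrite('pics/end.png',out)
E
```

```text
28.4667 [ 0.505  -0.1713  0.2166]
```

View pics/end.png

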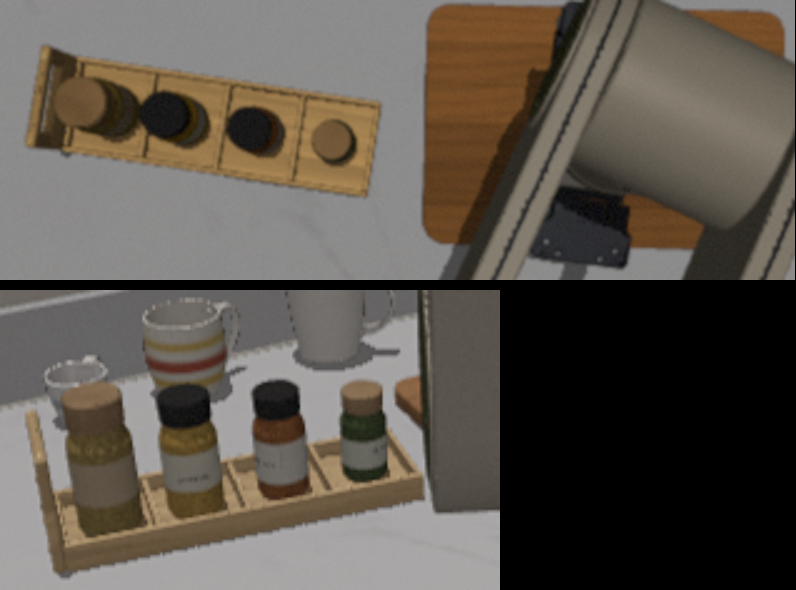

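All four jars stand upright in height order, with the tallest at the handle (caps at (82,103), (165,115), (250,130) and (333,140)). The salt shaker and egg cup were never touched. Handing in.

```bash
python3 -c "
from plant import ticket
print(ticket.close_job())"
```

```text
the job is handed in; nothing more can be done
None
```

The four jars stand upright in the caddy in height order, with the tallest by the handle. The job was handed in after about 28 s, with no verdict returned; the arm never worked near the salt shaker or egg cup, though it hid both in the final picture.

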